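# Open the adhesive bottle whose thread hand is unknown

## Task

The battery packs are to be glued: open the adhesive bottle that has the orange cap. These square bottles come with right-hand or left-hand threads and the outside does not tell which, so grip the cap, try it one way, and if it comes up hard against its stop turn it the other way until it is unscrewed; do not tear it upwards over the thread. Then lift the cap straight off and finish holding it in the gripper, level, well clear above its own bottle; leave the grey-capped bottle closed and do not knock over or shift the things standing around.

Things in the scene. Friction and masses are not known exactly. Their poses are not given: they have to be found in the camera images.
- cap_orange: Orange ribbed screw cap, 46 mm across, 25 mm high, about 40 g, closed on one of the two bottles (either pocket). Origin: centre of its lower edge, z up its axis; closed, the origin is 96 mm and the top 121 mm above the bench, and its x axis is parallel to the rack's. Side play on the neck about 1 mm. Grip it across the ribs from above, at any yaw. Thread: see point cap_orange_top.
- cap_orange_top (a point): Centre of the orange cap's top. Thread hand unknown, differs from case to case. Opening way: light drag (below 0.2 N m), rises 14.4 mm per turn, free to lift from 68 degrees, stop at 90; about 78 is right. Closing way: hard stop within 3 degrees (a firm grip of 45 N then feels over 0.4 N m). Opening is anticlockwise from above for a right-hand thread, clockwise for a left-hand one.
- cap_grey: The same cap in grey, closed on the other bottle, 140 mm from the orange one. Leave it alone. Origin as for the orange cap.
- rack: Dark steel bottle rack fixed to the bench, plate 92 x 236 x 8 mm with two square pockets (66 mm outside, walls up to 38 mm above the bench) that keep two alike white 60 mm square bottles from turning or lifting. Origin on the bench under the plate's centre; y along the row of two, z up. Bottle shoulders end at 95 mm, the open neck's rim at 117 mm above the bench.
- seat_left (a point): Axis of the bottle at the rack's +y end, at the root of its neck, 95 mm above the bench.
- seat_right (a point): Axis of the bottle at the rack's -y end, at the root of its neck, 95 mm above the bench.
- pack: Blue battery pack of six cells, 43 x 57 x 72 mm, standing loose in front of the rack. Origin at the centre of its underside, z up.
- cell: Blue round cell, 18 mm across, 65 mm high, standing loose on end beside the rack. Origin at the centre of its underside, z up.
- flux_bottle: White squeeze bottle with violet tip, 36 mm across, 123 mm high, standing loose behind the rack. Origin at the centre of its underside, z up.
Mind the look-alikes: they are no part of the job. Of the things like the cap_orange, leave any that is red or turquoise; of the rest the larger one is meant.

How it is judged:
On the way, in this order (a step that is already met when the one before it is completed fails the run):
1. the orange cap has been turned at least 60 degrees from closed while still down on its neck (angle between the x axis of cap_orange and the x axis of rack, either way round above 1.05 rad and height (world z) of cap_orange below 0.104 m and (horizontal distance between cap_orange and seat_left below 0.006 m or horizontal distance between cap_orange and seat_right below 0.006 m)), for 0.1 s.
2. the orange cap is lifted off, held by the fingers (height (world z) of cap_orange above 0.136 m and contact force between cap_orange and the fingers above 1 N), for 0.2 s.
At the end, for the whole second after the job is handed in: Orange cap held still by the fingers, its origin over 136 mm above the bench, within 45 mm sideways of its own bottle's axis, tilted under 0.2 rad; grey cap still down and closed (turned under 0.3 rad); pack, cell and flux bottle upright (all of step 2 and angle between each of cap_orange, pack, cell, flux_bottle's own z axis and vertical below 0.2 rad and linear speed of cap_orange below 0.03 m/s and (horizontal distance between cap_orange and seat_left below 0.045 m or horizontal distance between cap_orange and seat_right below 0.045 m) and horizontal distance between cap_orange and cap_grey above 0.09 m and height (world z) of cap_grey below 0.102 m and angle between the x axis of cap_grey and the x axis of rack, either way round below 0.3 rad); the arm keeps its last pose, push and grip.
It fails at once if the orange cap was torn up over the thread without being unscrewed (height (world z) of cap_orange between 0.1015 and 0.108 m and angle between the x axis of cap_orange and the x axis of rack, either way round below 0.7 rad).
It fails at once if the grey cap was turned or lifted (angle between the x axis of cap_grey and the x axis of rack, either way round above 0.3 rad or distance of cap_grey from where it was at the start of the episode above 0.008 m).
It fails at once if a thing standing around was knocked over or shifted by more than 30 mm (distance of any of pack, cell, flux_bottle from where it was at the start of the episode above 0.03 m).
It also fails if it takes over 38 s, if anything falls off the work surface, if the arm or the gripper's body presses on something with over 40 N, if the wrist force passes 120 N, or if a joint passes its speed limit or range.

## Robot

A 6-joint arm with a two-finger parallel gripper is mounted at the origin on a cart in front of the work surface, level with it; the furniture and walls round the work are solid. World frame = base frame: x ahead of the robot, y to its left, z up, the work surface at z = 0. Lengths are in m, angles in rad, forces in N, time in s.
With the tool pointing down it reaches from about 0.375 to 0.9 m from the base axis. Payload 3.1 kg.
Tool frame: the origin (TCP) lies on the centre line of the jaws, within the pads' length; the fingertips stand 22 mm ahead of it and the grasp point (between the pads) lies 3 mm ahead of it; z points along the fingers, x is the direction in which the jaws open and shut, and the axes are right-handed (so a half turn about z gives the same grasp; the last joint's range is limited). The gripper opens to 87 mm and grips with 3 to 60 N. Pads are 19 mm wide; open, the fingers measure 117 mm over their backs; the gripper's body (75 mm by 190 mm) begins 51 mm behind the grasp point.
Start: joints at [-1.435, 0.527, 1.433, -0, 1.181, -0.178], TCP at [0.194, -0.594, 0.218] pointing down, gripper open.
Joint ranges: [-3.08, 3.08], [-0.75, 2.2], [0.22, 2.44], [-1.43, 4.57], [0, 2.65], [-2.85, 2.85]. Speed limits (rad/s): [2.79, 2.79, 3.14, 3.14, 3.14, 3.14].

## Interface

Orientations are given as a unit quaternion [x, y, z, w].
In Python, from rig import robot, camera, order gives the robot as it stands.
- The arm moves only by the shell command python3 -m pendant 'ROWS' [OPENING] [FORCE]. ROWS is JSON, a list of rows, each a list of 2 entries, a list of its own where there are three numbers: the shift along the tool's x, y, z in mm, then the turn about the tool's z in degrees. A call has 1 to 8 rows; each row shifts and turns the commanded pose from where the row before left it, along the tool's axes as they then stand; what a row does not reach is not made up. A row lasts 1/8 s, in which the tool goes at most 62.5 mm and 10.7 degrees, less where a joint would pass 70% of its speed; a pose out of reach is approached as far as the arm can. A call with a gripper value outside its range is refused whole. OPENING is the finger opening in mm, from 0 to 87, set as the call begins (- or left out, the last holds). The fingers move at their own pace and stop on an object; FORCE is the grip in N (left out, the last holds). Time passes only in rows, so rows that do not move let the fingers close. It gives the time, the measured TCP pose, the force and the opening at its end, in the units of the state.
- robot.get_obs(): the state, without advancing time (a new reading comes with each control period).
- camera(name): name is "side" or "top"; returns a dict with "pixels" (480x640x3 uint8, blue, green, red), "mtx" (3x3 intrinsics, pixels), "k1" (the pictures are not rectified: a ray, as slopes to the right and down, at radius r is drawn at 1 + k1 r^2 times it, then the intrinsics apply), "R" (3x3) and "t" (3): a world point X has camera coordinates R X + t. Camera axes: x right, y down, z forward; pixel columns grow to the right and rows downward; lengths in m; the calibration is good to about 2 mm. A picture is of the moment at which its call begins. There is no depth.
- order.hand_in(): hands the job in, once; it reports no verdict.
The state is a dict: "time": time; "q": joint angles; "joint_velocities": joint speeds; "joint_torque": joint torques, N m; "position": TCP position; "tool_rot": TCP orientation; "ft_force": force on the tool from outside, world axes, zero at the start; "moment": the same for the moment, N m; "grip_width": finger opening in m.
Only numpy, scipy, OpenCV 4.12 (cv2) and the standard library are available. Lean on these libraries where they do the work, as an engineer would, in place of code of your own. Each camera call takes 0.05 s, during which the arm holds its last target. There are 200 camera calls.

## Working session

There is one attempt and no reset: what is moved stays moved. The work goes in short steps, Python scripts to look and compute and a shell command to move; the robot and the scene stay as the last step left them, time stands still between calls to the robot, and variables do not carry over. Pictures are saved under pics/ and viewed, about 8 in all and at most 12, crops included, and the job is handed in when it is done.

```bash
mkdir -p pics; ls
python3 - <<'E'
from rig import robot,camera
import cv2,pickle
o=robot.get_obs();print(o)
for n in("side","top"):
    c=camera(n);cv2.imwrite(f"pics/{n}0.png",c["pixels"]);pickle.dump(c,open(n+".pkl","wb"));print(n,c["mtx"],c["k1"],c["R"],c["t"])
E
```

```text
pics
{'time': 0.0, 'q': array([-1.43450521e+00,  5.28422290e-01,  1.43392443e+00,  2.12467167e-05,
        1.18139182e+00, -1.78472994e-01]), 'joint_velocities': array([ 0.0003195 , -0.00127173, -0.0008024 , -0.00148375,  0.00100421,
        0.00063168]), 'joint_torque': array([-2.86182032e-03, -4.40048003e+01, -1.76588827e+01,  6.34000800e-02,
        5.84216136e-02, -1.52176181e-04]), 'position': array([ 0.19344135, -0.59352082,  0.21689157]), 'tool_rot': array([ 8.09191876e-01, -5.87543493e-01, -7.35424234e-04, -7.81314330e-04]), 'ft_force': array([ 0.47322571, -1.27675268,  0.00450919]), 'moment': array([ 0.00352247, -0.01845254, -0.02098236]), 'grip_width': 0.08728473818679157}
side [[442.17810164   0.         315.95568494]
 [  0.         442.17810164 231.62971625]
 [  0.           0.           1.        ]] -0.029191552691738596 [[-0.99973408 -0.00292382 -0.02287391]
 [ 0.01865682  0.48043521 -0.87683176]
 [ 0.01355313 -0.87702535 -0.4802529 ]] [0.617488   0.05278623 1.0232738 ]
top [[598.55405105   0.         314.20080071]
 [  0.         598.55405105 238.11754194]
 [  0.           0.           1.        ]] -0.19571357243975773 [[-0.00804886 -0.99986456 -0.01435568]
 [-0.99379606  0.00959088 -0.11080342]
 [ 0.1109261   0.01337478 -0.99373866]] [0.08088654 0.59857013 1.33060272]
```

View pics/top0.png

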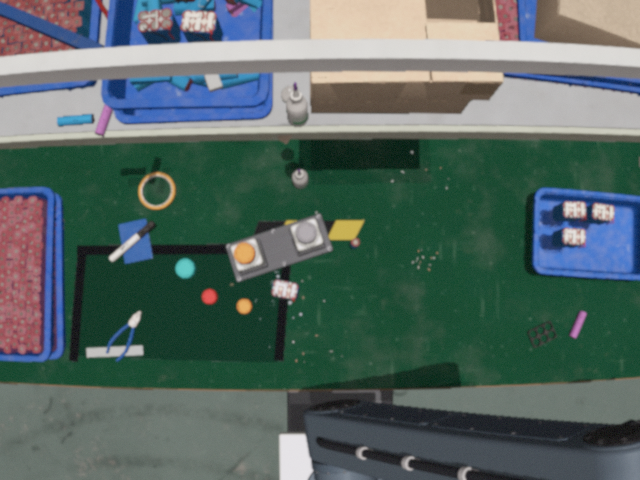

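View pics/side0.png

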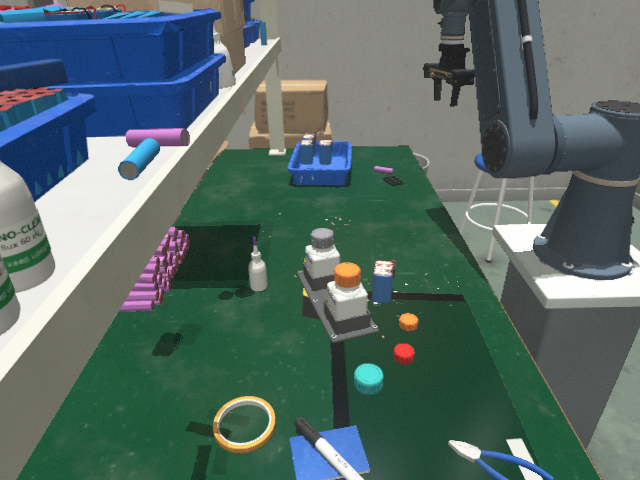

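Top picture: orange cap at about (243,252), grey cap at (306,233), pack (285,289), cell (355,243), flux bottle (299,178). The look-alike small orange lid is at (245,306). The side view agrees: orange cap at (347,274), grey at (321,238). Next I locate them in metres.

```bash
cat > h.py <<'E'
import cv2,numpy as np
def ray(c,u,v):
    K=c["mtx"];s=cv2.undistortPoints(np.array([[[u,v]]],float),K,np.array([c["k1"],0,0,0.]))[0,0]
    # forward model is exactly the k1 model of OpenCV
    return -c["R"].T@c["t"], c["R"].T@np.array([s[0],s[1],1.])
def atz(c,u,v,z):
    o,d=ray(c,u,v);return o+d*(z-o[2])/d[2]
def proj(c,X):
    return cv2.projectPoints(np.array(X,float).reshape(-1,1,3),cv2.Rodrigues(c["R"])[0],c["t"],c["mtx"],np.array([c["k1"],0,0,0.]))[0].reshape(-1,2)
def orange(c,near,r=22):
    h=cv2.cvtColor(c["pixels"],cv2.COLOR_BGR2HSV)
    m=cv2.inRange(h,(8,140,80),(22,255,255));k=np.zeros_like(m);cv2.circle(k,near,r,255,-1)
    return m&k
def tri(a,ua,b,ub):
    oa,da=ray(a,*ua);ob,db=ray(b,*ub)
    s=np.linalg.lstsq(np.c_[da,-db],ob-oa,rcond=None)[0]
    p,q=oa+s[0]*da,ob+s[1]*db;return (p+q)/2,np.linalg.norm(p-q)
def sil(c,x,y,z0,z1,r=.023):
    a=np.linspace(0,2*np.pi,60);P=[(x+r*np.cos(t),y+r*np.sin(t),z) for z in(z0,z1) for t in a]
    h=cv2.convexHull(proj(c,P).astype(np.float32));m=cv2.moments(h);return np.array([m["m10"],m["m01"]])/m["m00"],m["m00"]
E
python3 - <<'E'
from h import *;import pickle
from scipy.optimize import least_squares
S,T=[pickle.load(open(n+".pkl","rb")) for n in("side","top")]
C={}
for c,n,p in((S,"s",(347,274)),(T,"t",(243,252))):
    m=cv2.moments(orange(c,p),True);C[n]=np.array([m["m10"],m["m01"]])/m["m00"];print(n,C[n],m["m00"])
print("tri",tri(S,C["s"],T,C["t"]))
f=lambda p:np.r_[sil(T,*p,.096,.121)[0]-C["t"],sil(S,*p,.096,.121)[0]-C["s"]]
r=least_squares(f,[.55,.1]);print(r.x,r.fun,sil(T,*r.x,.096,.121)[1],sil(S,*r.x,.096,.121)[1])
for n,u,z in(("grey",(306,232),.121),("pack",(285,286),.072),("cell",(355,242),.065),("fluxbase",(300,182),.05),("small",(245,306),.01)):print(n,atz(T,*u,z))
for n,X in (("rackcorners",0),):
  for u in((314,214),(331,249),(240,281),(226,247)):print(atz(T,*u,.008))
for n,c,b in(("s",S,(270,200,180,150)),("t",T,(215,160,160,150))):
    x,y,w,h=b;i=c["pixels"][y:y+h,x:x+w];cv2.imwrite(f"pics/crop_{n}.png",cv2.resize(i,None,fx=4,fy=4))
E
```

```text
s [346.87900356 274.43594306] 562.0
t [244.12711864 253.23305085] 236.0
tri (array([0.55967965, 0.22587808, 0.10968584]), np.float64(0.00042262788200183324))
[0.55970722 0.2250464 ] [ 0.36490216 -0.12390157  0.09319651  0.4798288 ] 391.187189704855 606.955589746125
grey [0.60285096 0.09182689 0.121     ]
pack [0.48957782 0.14020673 0.072     ]
cell [ 0.58621526 -0.01556367  0.065     ]
fluxbase [0.72657912 0.10673058 0.05      ]
small [0.44594078 0.23678515 0.01      ]
[0.65879625 0.07594814 0.008     ]
[0.57639187 0.0371985  0.008     ]
[0.50379144 0.24875128 0.008     ]
[0.58327303 0.28199792 0.008     ]
```

View pics/crop_t.png

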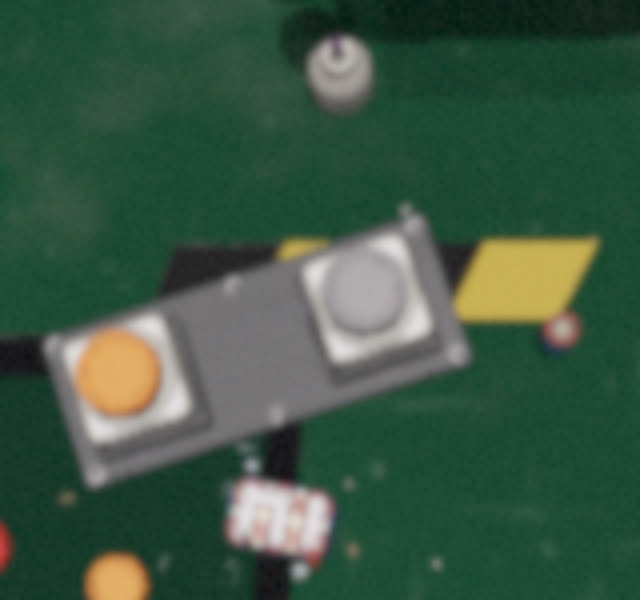

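Top crop: the orange cap sits on the +y bottle, with nothing as tall as the cap within about 100 mm. The cap axis is about (0.560, 0.225), and the caps come out 140 mm apart as they should. I'm moving across at height now.

```bash
python3 -m pendant '[[[-44,-40,0],0],[[-44,-40,0],0],[[-44,-40,0],0],[[-44,-40,0],0],[[-44,-40,0],0],[[-44,-40,0],0],[[-44,-40,0],0],[[-44,-40,0],0]]' 87 45
python3 -m pendant '[[[-44,-40,0],0],[[-44,-40,0],0],[[-44,-40,0],0],[[-44,-40,0],0],[[-44,-40,0],0],[[-44,-40,0],0],[[-44,-40,0],0],[[0,0,0],0]]'
python3 -c "
from rig import robot;print(robot.get_obs()['q'])"
```

```text
time: 1.1
position: [0.3893, -0.1587, 0.2178]
tool_rot: [0.809, -0.588, 0.0, -0.0]
ft_force: [1.7, 0.3, -0.4]
grip_width: 0.0868
time: 2.1
position: [0.5607, 0.2228, 0.2172]
tool_rot: [0.811, -0.585, 0.0, -0.001]
ft_force: [0.2, -0.3, 0.1]
grip_width: 0.0872
[1.92780484e-01 4.98205136e-01 1.49070336e+00 8.27516732e-04
 1.15132717e+00 1.44339946e+00]
```

```bash
python3 -m pendant '[[[0,0,0],-10],[[0,0,0],-10],[[0,0,0],-10],[[0,0,0],-10],[[0,0,0],-10],[[0,0,0],-10],[[0,0,0],-10],[[0,0,0],-10]]'
python3 -m pendant '[[[0,0,30],0],[[0,0,15],0],[[0,0,0],0],[[0,0,0],0]]'
cat > st.py <<'E'
import numpy as np,sys
from rig import robot
from scipy.spatial.transform import Rotation as R
o=robot.get_obs();r=R.from_quat(o["tool_rot"]).as_matrix()
print("t",round(o["time"],2),"pos",o["position"].round(4),"q",o["q"].round(3),"w",round(o["grip_width"],4),"yaw",np.degrees(np.arctan2(r[1,0],r[0,0])).round(1),"F",o["ft_force"].round(1),"M",o["moment"].round(2))
if len(sys.argv)>3:print("tool mm",((r.T@(np.array([float(a) for a in sys.argv[1:4]])-o["position"]))*1000).round(1))
E
python3 st.py .5597 .2253 .121
python3 - <<'E'
from rig import camera;import cv2
o=camera("side")["pixels"][160:340,250:490];cv2.imwrite("pics/s1.png",cv2.resize(o,None,fx=3,fy=3))
E
```

```text
time: 3.1
position: [0.5587, 0.2177, 0.2174]
tool_rot: [0.997, 0.072, -0.001, 0.0]
ft_force: [-0.2, 0.3, -0.8]
grip_width: 0.0873
time: 3.6
position: [0.5602, 0.2189, 0.1734]
tool_rot: [0.998, 0.07, 0.0, -0.0]
ft_force: [0.6, 0.4, 0.5]
grip_width: 0.0867
t 3.6 pos [0.5602 0.2189 0.1734] q [ 0.187  0.548  1.539 -0.     1.054  0.047] w 0.0867 yaw 8.0 F [0.6 0.4 0.5] M [-0.04 -0.16  0.02]
tool mm [ 0.4 -6.4 52.4]
```

View pics/s1.png

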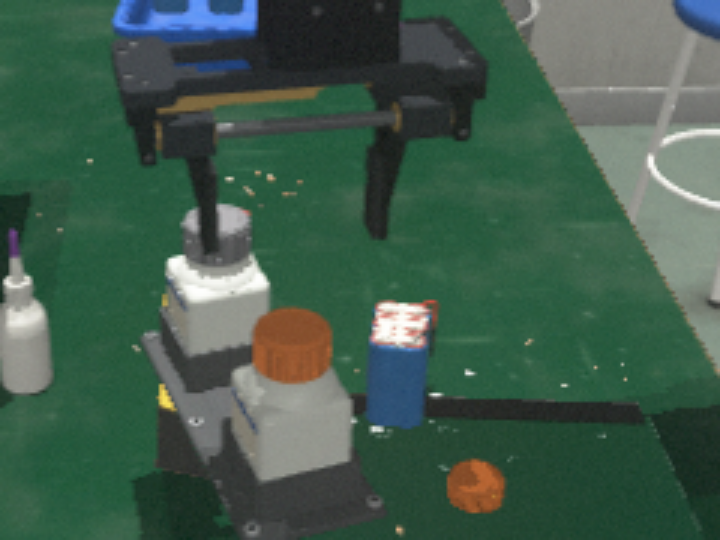

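The fingers straddle the orange cap; tips at pixels of about (320,243) and (376,239). I'll check that against the reported TCP.

```bash
python3 - <<'E'
from h import *;import pickle
from rig import camera
S=pickle.load(open("side.pkl","rb"))
c,s=np.cos(np.radians(8)),np.sin(np.radians(8))
for d in(-.0435,-.051,.0435,.051):print(d,proj(S,[[.5602+d*c,.2189+d*s,.1514]]))
t=camera("top")["pixels"][180:300,170:330];cv2.imwrite("pics/t1.png",cv2.resize(t,None,fx=4.5,fy=4.5))
E
python3 -m pendant '[[[0,-6.5,0],0],[[0,0,30],0],[[0,0,10],0],[[0,0,0],0],[[0,0,0],0]]'; python3 st.py .5597 .2253 .121
```

```text
-0.0435 [[371.23097235 249.94105195]]
-0.051 [[375.42244923 249.55392013]]
0.0435 [[321.90795948 254.48727654]]
0.051 [[317.59654459 254.88385451]]
time: 4.32
position: [0.5595, 0.2258, 0.1336]
tool_rot: [0.998, 0.07, 0.001, -0.0]
ft_force: [1.4, 0.2, -0.2]
grip_width: 0.087
t 4.33 pos [0.5595 0.2258 0.1336] q [0.199 0.602 1.567 0.    0.971 0.058] w 0.087 yaw 8.0 F [ 1.4  0.2 -0.2] M [ 0.07 -0.13 -0.04]
tool mm [ 0.1  0.5 12.6]
```

The tips show about 11 px higher than predicted in the side view, so I need to resolve that before closing.

Run:
```python
from h import *
from rig import camera
import pickle
S=camera("side");T=camera("top");pickle.dump((S,T),open("p2.pkl","wb"))
s=cv2.resize(S["pixels"][190:310,290:410],None,fx=5,fy=5);t=cv2.resize(T["pixels"][205:295,200:280],None,fx=6.66,fy=6.66)[:600]
t=cv2.convertScaleAbs(t,alpha=1.5,beta=20)
i=np.zeros((600,1140,3),np.uint8);i[:,:600]=s;i[:t.shape[0],605:605+t.shape[1]]=t[:,:535]
cv2.imwrite("pics/p2.png",cv2.resize(i,None,fx=.7,fy=.7))
c,sn=np.cos(np.radians(8)),np.sin(np.radians(8))
X=[[.5595+d*c,.2258+d*sn,.1116] for d in(-.0435,.0435)]
print(proj(S,X),proj(T,X))
```

```text
[[371.19686879 271.16407915]
 [322.71387782 275.89966444]] [[246.79881618 273.12302869]
 [241.36708217 233.30008824]]
```

View pics/p2.png

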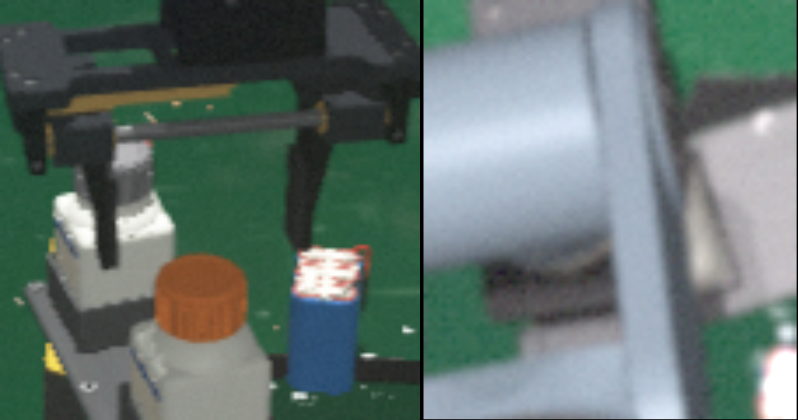

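The gap between the tips fits the predicted depth, so the offset looks like height rather than y. I'll lower to the nominal grasp height, which is safe under either reading, and compare with the start picture as well.

```bash
python3 -m pendant '[[[0,0.5,6],0],[[0,0,6],0],[[0,0,0],0],[[0,0,0],0]]'; python3 st.py .5597 .2253 .121
python3 - <<'E'
from h import *
from rig import camera,robot
import pickle
from scipy.spatial.transform import Rotation as R
S0=pickle.load(open("side.pkl","rb"));S=camera("side")
def mark(S,p,q,w,img,x0,y0,f):
    r=R.from_quat(q).as_matrix()
    for d in(-w/2,w/2):
        for z in (0,.022):
            u=proj(S,[np.array(p)+r@[d,0,z]])[0];print(u.round(1))
            cv2.circle(img,(int((u[0]-x0+.5)*f),int((u[1]-y0+.5)*f)),2,(0,255,255),-1)
a=cv2.resize(S0["pixels"][40:120,410:490],None,fx=6,fy=6);mark(S0,[.1934,-.5935,.2169],[.8092,-.5875,-.0007,-.0008],.087,a,410,40,6)
b=cv2.resize(S["pixels"][200:320,290:410],None,fx=4,fy=4);o=robot.get_obs();mark(S,o["position"],o["tool_rot"],o["grip_width"],b,290,200,4)
cv2.imwrite("pics/p3.png",cv2.hconcat([a[:,:310],b]))
E
```

```text
time: 4.92
position: [0.5589, 0.225, 0.1207]
tool_rot: [0.998, 0.07, -0.0, 0.0]
ft_force: [-1.3, -0.2, 0.0]
grip_width: 0.0867
t 4.92 pos [0.5589 0.225  0.1207] q [0.197 0.62  1.577 0.    0.945 0.057] w 0.0867 yaw 8.0 F [-1.3 -0.2  0. ] M [-0.03 -0.13 -0.05]
tool mm [ 0.9 -0.2 -0.3]
[451.8 106.6]
[451.  113.5]
[437.2 101.1]
[436.6 107.7]
[371.7 266.5]
[371.2 276.8]
[322.9 271.3]
[323.1 281.6]
```

View pics/p3.png

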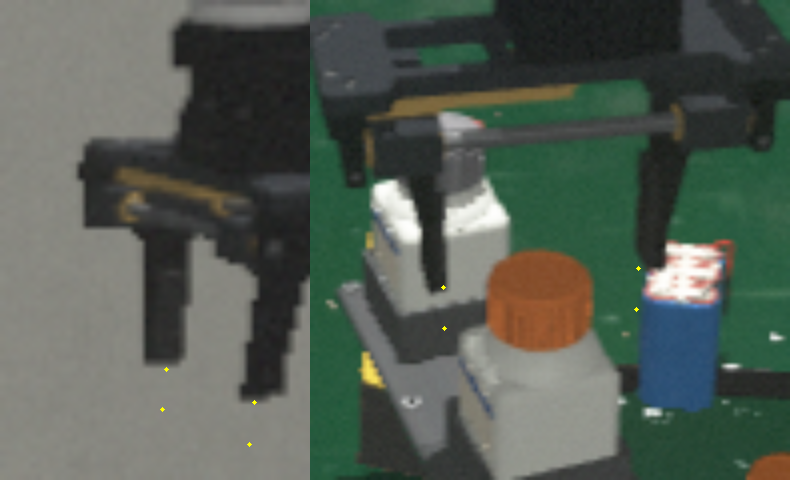

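In both poses the visible fingertips sit at the reported TCP, not 22 mm below it. The jaws are therefore about 20 mm higher than the stated geometry, and the tips are now only level with the cap's top. The open fingers clear the bottle, so I'll lower by 18 mm and close gently. The width will tell which it is: 46 mm means the cap, about 60 mm the bottle.

```bash
python3 -m pendant '[[[0.5,0,6],0],[[0,0,6],0],[[0,0,6],0],[[0,0,0],0]]'; python3 st.py .5597 .2253 .103
python3 -m pendant '[[[0,0,0],0],[[0,0,0],0],[[0,0,0],0],[[0,0,0],0],[[0,0,0],0],[[0,0,0],0],[[0,0,0],0],[[0,0,0],0]]' 30 4; python3 st.py
python3 - <<'E'
from h import *
from rig import camera
S=camera("side");cv2.imwrite("pics/p4.png",cv2.resize(S["pixels"][200:320,290:410],None,fx=5,fy=5))
E
```

```text
time: 5.48
position: [0.5588, 0.225, 0.102]
tool_rot: [0.998, 0.07, -0.001, 0.0]
ft_force: [0.1, 0.4, -1.1]
grip_width: 0.0871
t 5.47 pos [0.5588 0.225  0.102 ] q [0.197 0.647 1.588 0.    0.909 0.057] w 0.0871 yaw 8.0 F [ 0.1  0.4 -1.1] M [-0.04 -0.09  0.  ]
tool mm [ 1.  -0.2 -1. ]
time: 6.48
position: [0.5599, 0.2252, 0.103]
tool_rot: [0.998, 0.07, 0.001, -0.0]
ft_force: [2.4, 0.1, -0.8]
grip_width: 0.0454
t 6.47 pos [0.5599 0.2252 0.103 ] q [ 0.197  0.646  1.587 -0.     0.908  0.057] w 0.0454 yaw 8.0 F [ 2.4  0.1 -0.8] M [ 0.04 -0.35  0.01]
```

View pics/p4.png

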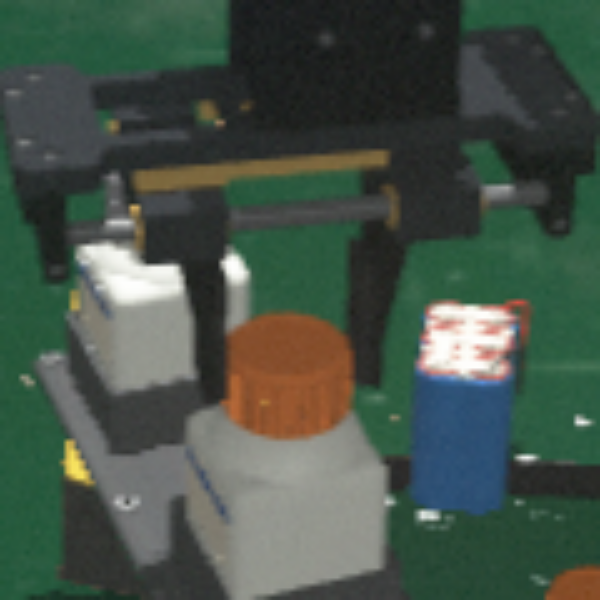

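Width 45.4 mm means the cap is gripped, with tips about 7 mm above its lower edge. Next comes a firm grip and a small trial anticlockwise (tool −z).

```bash
python3 -m pendant '[[[0,0,0],0],[[0,0,0],0],[[0,0,0],0],[[0,0,0],0]]' 30 45; python3 st.py
python3 -m pendant '[[[0,0,0],-3],[[0,0,0],0],[[0,0,0],0]]'; python3 st.py
python3 -m pendant '[[[0,0,0],-3],[[0,0,0],0],[[0,0,0],0]]'; python3 st.py
```

```text
time: 7.02
position: [0.5599, 0.2252, 0.103]
tool_rot: [0.998, 0.07, 0.001, -0.0]
ft_force: [3.0, 0.7, -0.5]
grip_width: 0.0446
t 7.03 pos [0.5599 0.2252 0.103 ] q [ 0.197  0.646  1.587 -0.     0.908  0.057] w 0.0446 yaw 8.0 F [ 3.   0.7 -0.5] M [ 0.05 -0.64  0.08]
time: 7.4
position: [0.5598, 0.2251, 0.103]
tool_rot: [0.995, 0.096, 0.0, -0.0]
ft_force: [3.3, 0.3, -0.8]
grip_width: 0.0442
t 7.4 pos [0.5598 0.2251 0.103 ] q [0.197 0.646 1.587 0.    0.908 0.006] w 0.0442 yaw 11.0 F [ 3.3  0.3 -0.8] M [ 0.14 -0.71 -0.19]
time: 7.78
position: [0.5597, 0.2252, 0.1029]
tool_rot: [0.993, 0.121, 0.0, -0.0]
ft_force: [4.3, 0.3, -0.5]
grip_width: 0.0441
t 7.78 pos [0.5597 0.2252 0.1029] q [ 1.970e-01  6.460e-01  1.587e+00  1.000e-03  9.080e-01 -4.600e-02] w 0.0441 yaw 13.9 F [ 4.3  0.3 -0.5] M [ 0.07 -0.85 -0.89]
```

Mz = −0.89 N m is a hard stop, so the thread is left-hand and opens clockwise (tool +z). I'll reverse, letting the tool rise with the pitch.

```bash
python3 -m pendant '[[[0,0,0],6],[[0,0,-0.4],10],[[0,0,-0.4],10],[[0,0,0],0]]'; python3 st.py
python3 -m pendant '[[[0,0,-0.4],10],[[0,0,-0.4],10],[[0,0,-0.4],10],[[0,0,0],0],[[0,0,0],0]]'; python3 st.py
```

```text
time: 8.28
position: [0.559, 0.2253, 0.1037]
tool_rot: [0.995, -0.102, -0.0, 0.0]
ft_force: [2.3, 0.5, -0.4]
grip_width: 0.0446
t 8.28 pos [0.559  0.2253 0.1037] q [ 0.198  0.644  1.587 -0.     0.911  0.403] w 0.0446 yaw -11.8 F [ 2.3  0.5 -0.4] M [ 0.16 -0.52 -0.06]
time: 8.9
position: [0.5593, 0.2248, 0.1047]
tool_rot: [0.934, -0.356, 0.0, 0.0]
ft_force: [3.3, 0.0, -1.0]
grip_width: 0.0445
t 8.9 pos [0.5593 0.2248 0.1047] q [ 1.970e-01  6.430e-01  1.586e+00 -1.000e-03  9.130e-01  9.260e-01] w 0.0445 yaw -41.7 F [ 3.3  0.  -1. ] M [-0.12 -0.74 -0.02]
```

```bash
python3 -m pendant '[[[0,0,-0.4],10],[[0,0,-0.4],10],[[0,0,-0.3],8],[[0,0,0],0],[[0,0,0],0],[[0,0,0],0]]'; python3 st.py
python3 - <<'E'
from h import *
from rig import camera
S=camera("side");cv2.imwrite("pics/p5.png",cv2.resize(S["pixels"][200:320,290:410],None,fx=5,fy=5))
E
```

```text
time: 9.65
position: [0.5597, 0.2248, 0.1061]
tool_rot: [0.82, -0.573, 0.0, -0.0]
ft_force: [5.2, -1.1, -0.6]
grip_width: 0.0442
t 9.65 pos [0.5597 0.2248 0.1061] q [ 1.970e-01  6.410e-01  1.585e+00 -1.000e-03  9.150e-01  1.417e+00] w 0.0442 yaw -69.9 F [ 5.2 -1.1 -0.6] M [-0.3  -0.75  0.05]
```

View pics/p5.png

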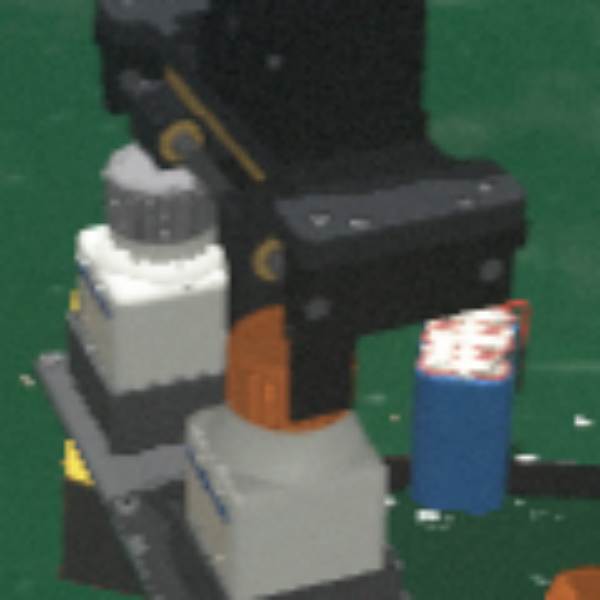

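The finger is centred on the cap, with tips above the shoulder and the cap still level. The grip yaw has turned 78° from closed with drag near zero. I'll add 2° for possible slip at the stop, then lift gently and watch Fz.

```bash
python3 -m pendant '[[[0,0,0],2],[[0,0,0],0],[[0,0,-1],0],[[0,0,-1],0],[[0,0,0],0]]'; python3 st.py
```

```text
time: 10.32
position: [0.5597, 0.2248, 0.1076]
tool_rot: [0.809, -0.587, 0.0, 0.0]
ft_force: [5.5, -1.9, -2.6]
grip_width: 0.0445
t 10.32 pos [0.5597 0.2248 0.1076] q [ 1.970e-01  6.390e-01  1.584e+00 -1.000e-03  9.180e-01  1.453e+00] w 0.0445 yaw -71.9 F [ 5.5 -1.9 -2.6] M [-0.32 -1.03  0.03]
```

```bash
python3 -m pendant '[[[0,0,-1],0],[[0,0,-1],0],[[0,0,-1],0],[[0,0,-1],0],[[0,0,0],0]]'; python3 st.py
```

```text
time: 10.95
position: [0.5596, 0.2248, 0.1115]
tool_rot: [0.809, -0.587, 0.0, 0.0]
ft_force: [5.0, -1.5, -3.1]
grip_width: 0.0443
t 10.95 pos [0.5596 0.2248 0.1115] q [ 1.970e-01  6.330e-01  1.581e+00 -1.000e-03  9.270e-01  1.453e+00] w 0.0443 yaw -71.9 F [ 5.  -1.5 -3.1] M [-0.26 -0.98 -0.03]
```

Low constant drag (about 3 N), so the cap is free. Lifting straight up.

```bash
python3 -m pendant '[[[0,0,-4],0],[[0,0,-8],0],[[0,0,-8],0],[[0,0,-10],0],[[0,0,-10],0],[[0,0,-10],0],[[0,0,-10],0],[[0,0,0],0]]'; python3 -m pendant '[[[0,0,0],0],[[0,0,0],0],[[0,0,0],0],[[0,0,0],0]]';python3 st.py
python3 - <<'E'
from h import *
from rig import camera
S=camera("side");cv2.imwrite("pics/p6.png",cv2.resize(S["pixels"][140:340,230:430],None,fx=3,fy=3))
E
```

```text
time: 11.95
position: [0.5601, 0.2253, 0.1732]
tool_rot: [0.809, -0.588, 0.001, -0.001]
ft_force: [-0.7, -0.1, -0.5]
grip_width: 0.0447
time: 12.45
position: [0.5592, 0.225, 0.1717]
tool_rot: [0.809, -0.588, -0.0, 0.0]
ft_force: [-0.3, 0.8, -0.6]
grip_width: 0.0444
t 12.45 pos [0.5592 0.225  0.1717] q [ 0.197  0.553  1.535 -0.     1.054  1.453] w 0.0444 yaw -72.0 F [-0.3  0.8 -0.6] M [ 0.02  0.03 -0.01]
```

View pics/p6.png

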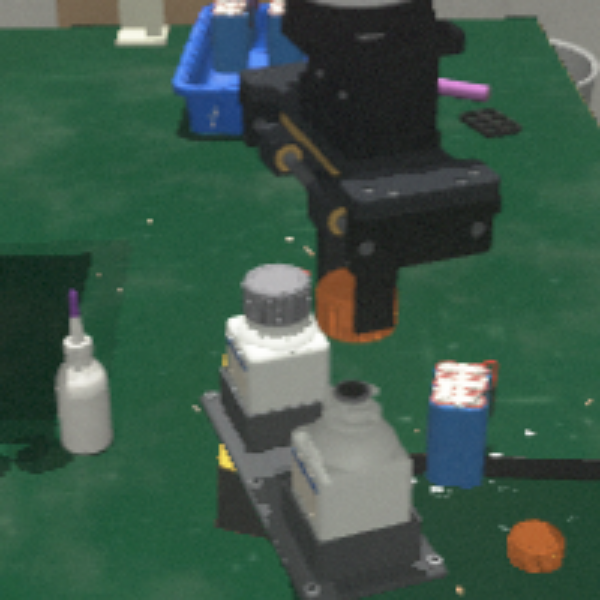

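The orange cap is held level at crop (356,305), clear above the open neck at (352,388). The grey cap is closed, and the flux bottle and pack are upright. Handing in.

```bash
python3 -c "
from rig import order;print(order.hand_in())"; python3 st.py
```

```text
the job is handed in; nothing more can be done
None
the job is handed in; nothing more can be done
```

The orange cap is unscrewed and held level in the gripper above its own open bottle. The job was handed in at about 12.5 s of the 38 s allowed.

- **Thread:** it is left-hand. Turning anticlockwise hit a hard stop at 0.89 N m, so I turned clockwise about 80° with almost no drag, raising the tool with the pitch. The straight lift met only about 3 N.
- **Last checks:**
  - The gripper width was 44.4 mm and the tool was still at 45 N grip. Outside forces were below 1 N, and the TCP was within about 1 mm of the bottle axis.
  - I put the cap's origin at about 164 mm above the bench, worked out from the tool's rise rather than measured directly.
  - The last picture shows the neck open, the grey cap down, and the pack and flux bottle upright.
- **Not checked:** the cell was not in that last picture. The tool stayed well away from it while near the bottles.
- **Disagreement:** the fingertips showed in the pictures at about the reported TCP, not 22 mm ahead of it. I gripped about 18 mm lower than the stated geometry would suggest and confirmed the grip from the closing width (45.4 mm) and pictures.

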